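# Show the cheese trier to the inspection camera

## Task

Lift the yellow-handled cheese trier up and off its fork on the rack and show it to the inspection camera for its cleanliness check: blade hanging straight down, its open groove squarely facing the lens, the middle of the blade level with the lens and centred on it, 10 cm in front of it. Finish while still holding it there, steady in the air and touching nothing but the gripper. Leave the white-handled scraper hanging and everything else in its place, and do not bump the camera.

Things in the scene. Friction and masses are not known exactly. Their poses are not given: they have to be found in the camera images.
- trier: Cheese trier, T-shaped, about 0.18 kg. Origin: centre of its yellow grip bar, 18 (own x) x 108 (y) x 24 mm (z). Below, along own -z: dark neck 17 mm thick to 34 mm, then steel half-tube blade, 22 mm wide, to 182 mm below the origin. The groove is open to own +x; hanging, +x points away from the robot. The bar lies loose on two prongs; its middle 54 mm is free to grip from above, across the 18 mm.
- trier_blade (a point): Middle of the trier's blade, on its axis, 107 mm below the grip bar's centre; axes as the trier's.
- trier_open (a point): Point in the air 50 mm out from the middle of the blade on the open side of the groove (trier's own +x).
- rack: Fixed rack. Origin on the table between the two hanging places, own y = +85 and -85, x = 0 (trier in either). Base 200 x 360 x 14 mm; at x = +85 a cross bar, top 245 high. Each place: two level 8 mm prongs, 62 apart, tops 236 above the table, towards own -x (robot side); at x = -30 their tips rise 18 mm. Lift a bar over 20 mm, and draw the tool, blade between the prongs, out along own -x.
- lens (a point): Centre of the lens front of the inspection camera. Own +x points into the camera, so it looks along own -x, level; z is up. Lens 150 to 210 mm above the table, differing between starts. Grey camera head 62 mm wide, 50 mm high, with a white ring, 60 mm across, round the black lens.
- camera: Fixed camera stand with the camera head on it. Origin: on the table straight below the lens front; axes as the lens. A 16 mm post, 272 mm high, stands 75 mm behind the lens front on a round foot of 110 mm diameter.
- scraper: White-handled scraper, hanging in the other fork: same grip bar as the trier (origin at its centre) but a flat blade 46 mm wide, to 164 mm below the origin. Leave alone.
- small_cheese: Cream-coloured cheese, 110 mm across, 45 mm high, loose; origin at the centre of its underside. Leave alone.
- bottle: Whitish translucent bottle with a blue cap, 64 mm across, 190 mm high, loose; origin at the centre of its underside. Leave alone.
- squash: Dark green squash, 124 mm across, 105 mm high with its stalk, loose; origin at the centre of its underside. Leave alone.
- weight: Brass scale weight, 44 mm across, 72 mm high, loose; origin at the centre of its underside. Leave alone.
Things that resemble listed ones, but are neither listed nor needed, are in the scene too. What is shaped like the trier but blue is not meant.

How it is judged:
By the outcome, as a careful person would: the job done as asked, in the order asked, and still so for the second after the job is handed in, while the arm keeps its last pose, push and grip.
It also fails if it takes over 48 s, if anything falls off the work surface, if the arm or the gripper's body presses on something with over 40 N, if the wrist force passes 120 N, or if a joint passes its speed limit or range.

## Robot

A 7-joint arm with a two-finger parallel gripper is mounted at the origin on the work surface. World frame = base frame: x ahead of the robot, y to its left, z up, the work surface at z = 0. Lengths are in m, angles in rad, forces in N, time in s.
With the tool pointing down it reaches from about 0.4 to 0.85 m from the base axis. Payload 6.9 kg.
Tool frame: the origin (TCP) lies on the centre line of the jaws, within the pads' length; the fingertips stand 22 mm ahead of it and the grasp point (between the pads) lies 3 mm ahead of it; z points along the fingers, y is the direction in which the jaws open and shut (so a half turn about z gives the same grasp; the last joint's range is limited). The gripper opens to 85 mm and grips with 20 to 120 N. Pads are 22 mm wide; open, the fingers measure 114 mm over their backs; the gripper's body (76 mm by 85 mm) begins 54 mm behind the grasp point. The pads swing forward as they close: fully open they stand 13 mm farther back than shut.
Start: joints at [1.272, 0.507, -0.238, 1.5, 0.126, 1.149, -0.155], TCP at [0.246, -0.575, 0.253] pointing down, gripper open.
Joint ranges: [-3.08, 3.08], [-0.24, 2.05], [-1.43, 1.35], [0, 2.5], [-1.52, 4.66], [0.17, 1.96], [-2.89, 2.89]. Speed limits (rad/s): [2.39, 2.39, 3.14, 3.14, 3.14, 3.14, 3.14].

## Interface

Orientations are given as a rotation vector (axis times angle).
In Python, from bench import arm gives the robot as it stands.
- The arm moves only by the tool jog_arm, never from a script. Its argument "deltas" is a list of rows, each a list of 3 entries, a list of its own where there are three numbers: the turn, a rotation vector about the world's x, y, z in degrees, then the shift along the world's x, y, z in cm, then the closure, from 0 (fully open) to 1 (shut). In form: [[[ax, ay, az], [dx, dy, dz], grip], ...]. A call has 1 to 20 rows; each row shifts and turns the commanded pose from where the row before left it; what a row does not reach is not made up. A row lasts 1/8 s, in which the tool goes at most 62.5 mm and 10.7 degrees, less where a joint would pass 70% of its speed; a pose out of reach is approached as far as the arm can. A call is refused whole if a number of a shift passes 6.25 or a number of a turn 10.7, either way. A call with a gripper value outside its range is refused whole. The fingers move at their own pace and stop on an object; the grip force is fixed at half the most. Time passes only in rows, so rows that do not move let the fingers close. It gives the time, the measured TCP pose, the force and the opening at its end, in the units of the state.
- arm.read_state(): the state, without advancing time (a new reading comes with each control period).
- arm.camera(name): name is "scene" or "side" or "wrist"; returns (picture, depth): 480x640x3 uint8, blue, green, red; 480x640 float32, m along the optical axis (not along the pixel's ray), 0 where there is no reading.
- arm.camera_params(name): a dict with "K" (3x3 intrinsics, pixels), "eye" and "attitude" of the camera in the world. Camera axes: x right, y up, looking along -z (the intrinsics and any distortion apply to the point x, -y, -z); pixel columns grow to the right and rows downward; lengths in m; the calibration is good to about 2 mm. A picture is of the moment at which its call begins: read the wrist's pose just before it. camera_params takes no time and is no camera call; for the wrist camera it gives the pose at the moment of the call.
- arm.sign_off(): hands the job in, once; it reports no verdict.
The state is a dict: "time": time; "joint_pos": joint angles; "dq": joint speeds; "joint_torque": joint torques, N m; "position": TCP position; "eef_rot": TCP orientation; "wrist_force": force on the tool from outside, world axes, zero at the start; "ft_torque": the same for the moment, N m; "gripper_width": opening from 0.0 (shut) to 1.0 (fully open).
Only numpy, scipy, OpenCV 4.12 (cv2) and the standard library are available. Lean on these libraries where they do the work, as an engineer would, in place of code of your own. Each camera call takes 0.05 s, during which the arm holds its last target.

## Working session

There is one attempt and no reset: what is moved stays moved. The work goes in short steps, Python scripts to look and compute and a tool call to move; the robot and the scene stay as the last step left them, time stands still between calls to the robot, and variables do not carry over. Pictures are saved under pics/ and viewed, and the job is handed in when it is done.

Besides the shell and the picture viewer there is one more tool, called after "Emit:" by a JSON object that holds its "name" and its "arguments". jog_arm: Moves the arm, as the interface text tells. Its arguments: {"type":"object","properties":{"deltas":{"type":"array"}},"required":["deltas"]}

```bash
mkdir -p pics; ls; cat > h.py <<'E'
import numpy as np, cv2, pickle
from scipy.spatial.transform import Rotation as R
from bench import arm
def shot(name,tag):
    p=arm.camera_params(name); im,d=arm.camera(name)
    cv2.imwrite(f'pics/{tag}.png',im); pickle.dump((im,d,p),open(f'pics/{tag}.pkl','wb')); return im,d,p
def load(tag): return pickle.load(open(f'pics/{tag}.pkl','rb'))
def att(p):
    a=np.array(p['attitude'],float)
    return a if a.shape==(3,3) else (R.from_rotvec(a).as_matrix() if a.size==3 else None)
def cloud(d,p):
    K=np.array(p['K']); v,u=np.indices(d.shape)
    x=(u-K[0,2])/K[0,0]*d; y=(v-K[1,2])/K[1,1]*d
    c=np.stack([x,-y,-d],-1)
    return c@att(p).T+np.array(p['eye'])
def crop(tag,out,u0,v0,u1,v1,s):
    im=load(tag)[0][v0:v1,u0:u1]; cv2.imwrite(f'pics/{out}.png',cv2.resize(im,None,fx=s,fy=s,interpolation=cv2.INTER_CUBIC))
E
python3 - <<'E'
from h import *
for n in ['scene','side','wrist']:
    im,d,p=shot(n,n+'0'); print(n,p,(d==0).mean())
print(arm.read_state())
E
```

```text
pics
scene {'K': array([[442.98731688,   0.        , 317.12543792],
       [  0.        , 442.98731688, 240.67728792],
       [  0.        ,   0.        ,   1.        ]]), 'eye': array([ 0.96193866, -0.52112983,  0.98370461]), 'attitude': array([0.71343615, 0.2401919 , 0.62532015])} 0.0038671875
side {'K': array([[442.80260726,   0.        , 324.70214369],
       [  0.        , 442.80260726, 238.11036996],
       [  0.        ,   0.        ,   1.        ]]), 'eye': array([0.05860225, 0.72222542, 0.72061269]), 'attitude': array([ 0.38988753, -1.1948611 , -2.27093585])} 0.004169921875
wrist {'K': array([[376.52809536,   0.        , 311.77649861],
       [  0.        , 376.52809536, 240.47672023],
       [  0.        ,   0.        ,   1.        ]]), 'eye': array([ 0.31847313, -0.54190936,  0.37279808]), 'attitude': array([-0.27868242,  0.18617196, -1.15582951])} 0.003955078125
{'time': 0.15, 'joint_pos': array([ 1.27249033,  0.50817846, -0.23752694,  1.50091198,  0.12571057,
        1.14887058, -0.15484236]), 'dq': array([-0.00082604, -0.00167147,  0.00107017, -0.00155182, -0.00076986,
        0.00224137, -0.00057695]), 'joint_torque': array([-1.97609283e-03, -6.21006918e+01, -2.18922079e+00, -2.49837309e+01,
        1.26113120e-02,  9.19319107e-03,  1.46985417e-05]), 'position': array([ 0.24537054, -0.57444435,  0.2526049 ]), 'eef_rot': array([-3.07647150e+00, -6.29658354e-01,  4.83876479e-04]), 'wrist_force': array([-0.31005063, -0.2198546 , -0.45433581]), 'ft_torque': array([ 0.00317123, -0.02994319, -0.03481914]), 'gripper_width': 1.0009209479387287}
```

View pics/scene0.png

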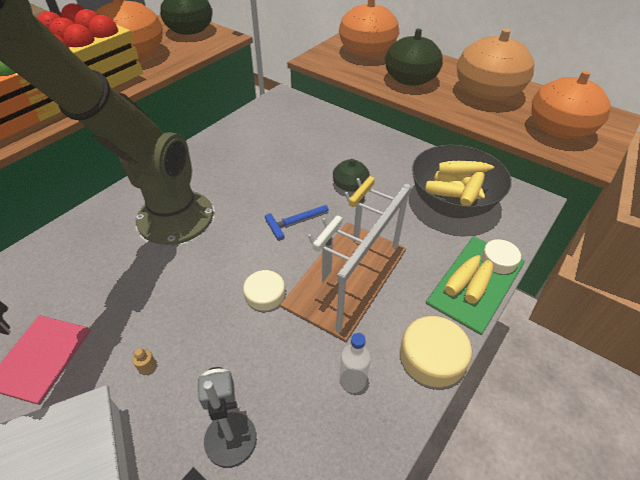

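View pics/side0.png

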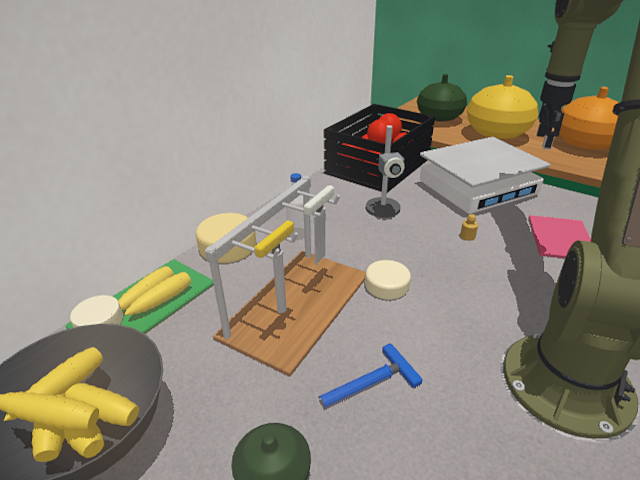

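View pics/wrist0.png

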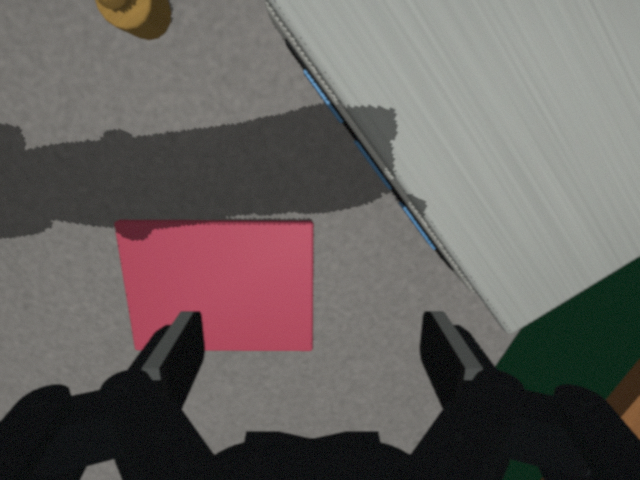

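Scene: the yellow grip bar is at (362,190), or (275,238) in side. The white scraper is at (328,233), the blue lookalike lies on the table at (296,218), and corn is at (468,178) and (470,275). The camera stand is at (218,400), and its lens is visible in side at (395,168). I choose the yellow bar on the rack; next I'll take crops and measure.

```bash
python3 - <<'E'
from h import *
crop('side0','c1',200,150,360,380,2.6)
crop('side0','c2',350,110,430,230,5)
crop('scene0','c3',310,160,430,300,4)
for t in ['scene0','side0']:
    im,d,p=load(t); P=cloud(d,p); hsv=cv2.cvtColor(im,cv2.COLOR_BGR2HSV)
    m=(hsv[...,0]>18)&(hsv[...,0]<32)&(hsv[...,1]>140)&(P[...,2]>.2)&(P[...,2]<.3)&(P[...,0]>.3)&(P[...,0]<1)&(d>0)
    Q=P[m]; print(t,'yellow',m.sum(),Q.min(0),Q.max(0),np.median(Q,0))
    c=Q.mean(0);w,v=np.linalg.eigh(np.cov((Q-c).T));print(v[:,2],np.ptp((Q-c)@v[:,2]))
    m=(hsv[...,1]<60)&(hsv[...,2]>150)&(P[...,2]>.21)&(P[...,2]<.3)&(P[...,0]>.3)&(P[...,0]<.8)&(d>0)
    Q=P[m]; print(t,'white',m.sum(),np.median(Q,0))
    # bar
    for (u,v) in ([(405,190),(342,268)] if t=='scene0' else [(212,250),(308,182)]): print('bar',P[v-2:v+3,u-2:u+3].reshape(-1,3)[np.argmax(P[v-2:v+3,u-2:u+3,2])])
E
```

```text
scene0 yellow 227 [0.52860653 0.15960705 0.2414025 ] [0.55323286 0.26254586 0.26421924] [0.54349314 0.2053285  0.25921135]
[-0.08146033  0.99612871  0.03304245] 0.10427684027314418
scene0 white 3342 [0.62705115 1.75631555 0.24526105]
bar [ 0.96193866 -0.52112983  0.98370461]
bar [ 0.6443384  -0.01087346  0.24834516]
side0 yellow 632 [ 0.52539579 -1.31135206  0.20078315] [0.57586618 0.27269956 0.26144408] [0.53443848 0.22076877 0.25418271]
[-0.00971036  0.99962694  0.02552803] 1.584441561253857
side0 white 1400 [0.61813074 0.1143127  0.24368811]
bar [0.61698146 0.30678639 0.24536862]
bar [ 0.64352197 -0.01417081  0.24357546]
```

View pics/c1.png

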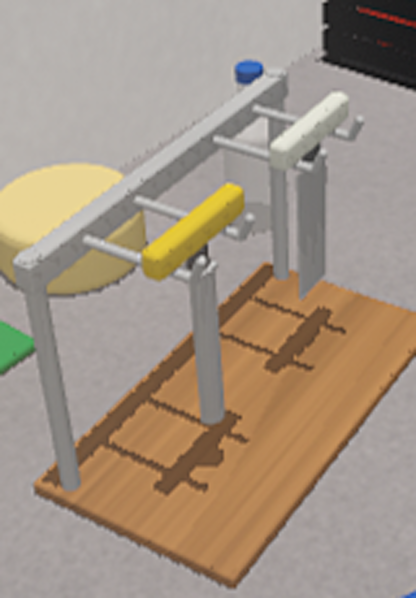

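View pics/c2.png

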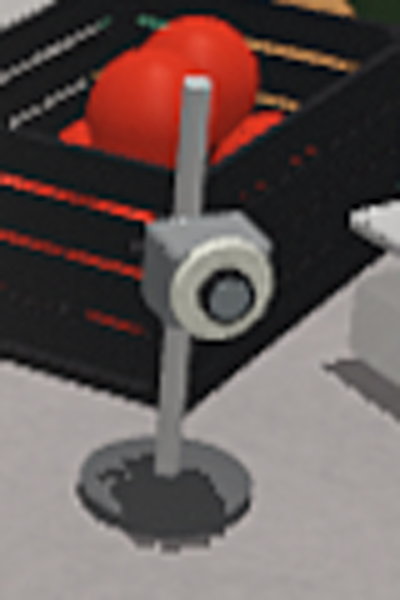

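View pics/c3.png

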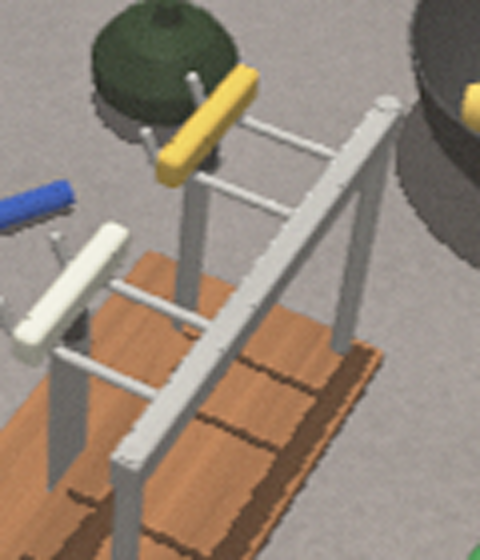

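The crops confirm the yellow trier hanging in the fork, free of obstructions. Next I'll fit the bar, the rack bar and the lens.

```bash
python3 - <<'E'
from h import *
np.set_printoptions(precision=4,suppress=True)
for t in ['scene0','side0']:
    im,d,p=load(t); P=cloud(d,p); hsv=cv2.cvtColor(im,cv2.COLOR_BGR2HSV)
    box=(P[...,0]>.45)&(P[...,0]<.62)&(P[...,1]>.1)&(P[...,1]<.32)
    m=(hsv[...,0]>18)&(hsv[...,0]<32)&(hsv[...,1]>140)&(P[...,2]>.225)&(P[...,2]<.29)&box&(d>0)
    v,u=np.nonzero(m); print(t,m.sum(),u.min(),u.max(),v.min(),v.max())
    Q=P[m]; top=Q[Q[:,2]>np.percentile(Q[:,2],95)-.006]
    r=cv2.minAreaRect(top[:,:2].astype(np.float32)*1000); print('top',len(top),np.median(top,0),r)
    r=cv2.minAreaRect(Q[:,:2].astype(np.float32)*1000); print('all',r, Q[:,2].min(),Q[:,2].max())
    # rack bar: points z .235-.255, gray, x .58-.68
    m=(P[...,2]>.238)&(P[...,2]<.256)&(P[...,0]>.595)&(P[...,0]<.68)&(P[...,1]>-.05)&(P[...,1]<.33)&(hsv[...,1]<60)&(d>0)
    Q=P[m];L=cv2.fitLine(Q[:,:2].astype(np.float32),cv2.DIST_HUBER,0,.01,.01).ravel();print('bar',len(Q),L,np.median(Q[:,2]),Q[:,1].min(),Q[:,1].max(),'yaw',np.degrees(np.arctan(-L[0]/L[1])))
    # camera head
    print('px',P[168,395] if t=='side0' else P[400,218])
im,d,p=load('side0');P=cloud(d,p)
sub=P[140:200,365:420].reshape(-1,3); 
c0=P[168,395]
m=(np.linalg.norm(sub-c0,axis=1)<.12);S=sub[m]
print(len(S),S.min(0),S.max(0))
print('ring', [ (u,v,P[v,u]) for u,v in [(387,165),(403,168),(395,157),(394,176),(396,169)]])
crop('scene0','c4',180,330,280,470,4)
E
```

```text
scene0 227 350 373 177 206
top 181 [0.542  0.2077 0.2598] ((541.2454833984375, 211.61947631835938), (16.513248443603516, 103.2878189086914), 5.283807754516602)
all ((541.8143310546875, 211.27996826171875), (17.583669662475586, 104.06875610351562), 5.283807754516602) 0.2414025024123987 0.2642192433984154
bar 928 [ 0.0998 -0.995   0.6414  0.0836] 0.24489869311416496 -0.03488829556455891 0.31504465272812243 yaw 5.725246
px [ 0.6276 -0.3723  0.2108]
side0 576 255 293 221 257
top 328 [0.5363 0.2234 0.2581] ((538.9456176757812, 218.58306884765625), (17.88462257385254, 106.12185668945312), 5.350432395935059)
all ((550.5833129882812, 219.94313049316406), (43.97610092163086, 108.4337158203125), 7.010613441467285) 0.2307897345672586 0.26144408088326054
bar 945 [ 0.0999 -0.995   0.6229  0.2298] 0.243290982952986 -0.03062084126238751 0.3189001266282017 yaw 5.73306
px [ 0.5654 -0.3209  0.1766]
698 [ 0.5528 -0.3844  0.0785] [ 0.647  -0.3057  0.2333]
ring [(387, 165, array([ 0.5861, -0.311 ,  0.184 ])), (403, 168, array([ 0.5528, -0.3466,  0.17  ])), (395, 157, array([ 0.5819, -0.3484,  0.1958])), (394, 176, array([ 0.5712, -0.3313,  0.1457])), (396, 169, array([ 0.5643, -0.3257,  0.1719]))]
```

View pics/c4.png

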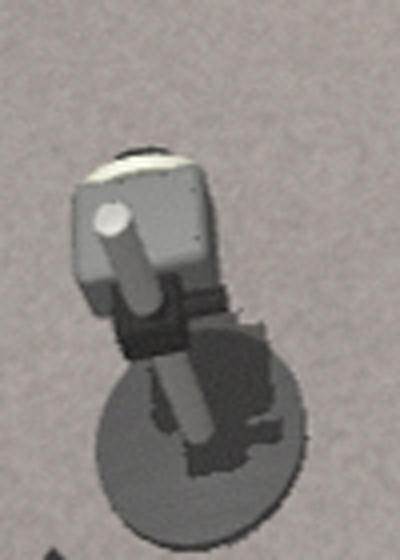

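```bash
cat >> h.py <<'E'
def ray(p,u,v):
    K=np.array(p['K']);r=att(p)@np.array([(u-K[0,2])/K[0,0],-(v-K[1,2])/K[1,1],-1]);return np.array(p['eye']),r
def onz(p,u,v,z):
    e,r=ray(p,u,v);return e+r*(z-e[2])/r[2]
def tri(*L):
    A=0;b=0
    for p,u,v in L:
        e,r=ray(p,u,v);r=r/np.linalg.norm(r);M=np.eye(3)-np.outer(r,r);A=A+M;b=b+M@e
    x=np.linalg.solve(A,b);res=[]
    for p,u,v in L:
        e,r=ray(p,u,v);r=r/np.linalg.norm(r);res.append(np.linalg.norm((np.eye(3)-np.outer(r,r))@(x-e)))
    return x,res
E
python3 - <<'E'
from h import *
np.set_printoptions(precision=4,suppress=True)
ps=load('scene0')[2];pd=load('side0')[2]
print('foot scene',onz(ps,180+200/4,330+440/4,.008),'side',onz(pd,350+165/5,110+480/5,.008))
print('posttop scene',onz(ps,180+113/4,330+218/4,.272),'side',onz(pd,350+197/5,110+83/5,.272))
print('tri',tri((ps,180+113/4,330+218/4),(pd,350+197/5,110+83/5)))
for t in ['side0']:
    im,d,p=load(t);P=cloud(d,p);hsv=cv2.cvtColor(im,cv2.COLOR_BGR2HSV)
    m=np.zeros(d.shape,bool);m[150:185,375:412]=1
    m&=(hsv[...,2]>170)&(P[...,1]>-.4)
    Q=P[m];v,u=np.nonzero(m);print(m.sum(),u.mean(),v.mean(),Q.mean(0),Q.min(0),Q.max(0))
    for it in range(4):
        c=Q.mean(0);w,V=np.linalg.eigh(np.cov((Q-c).T));n=V[:,0];e=abs((Q-c)@n);Q=Q[e<2.0*e.std()+.001]
    print('normal',n,np.sqrt(w),len(Q),c)
    cv2.imwrite('pics/m.png',cv2.resize((m[140:200,360:430]*255).astype(np.uint8),None,fx=5,fy=5))
# trier bar end corners triangulation: bar ends top
E
```

```text
foot scene [ 0.6227 -0.3782  0.008 ] side [ 0.6213 -0.3753  0.008 ]
posttop scene [ 0.6218 -0.3755  0.272 ] side [ 0.6176 -0.3682  0.272 ]
tri (array([ 0.6208, -0.3749,  0.2694]), [np.float64(0.00025989082776864387), np.float64(0.0002598908277687624)])
43 392.74418604651163 159.88372093023256 [ 0.5801 -0.3321  0.1934] [ 0.5549 -0.3539  0.1711] [ 0.6142 -0.3085  0.1996]
normal [0.1518 0.0402 0.9876] [0.002  0.0093 0.012 ] 32 [ 0.5808 -0.333   0.1959]
```

View pics/m.png

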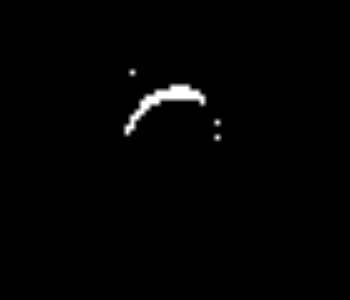

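```bash
python3 - <<'E'
from h import *
np.set_printoptions(precision=4,suppress=True)
pd=load('side0')[2]; ps=load('scene0')[2]
post=np.array([.6215,-.3755])
for u,v in [(396.2,169.4),(394.4,167.6),(395.6,169.4)]:
    e,r=ray(pd,u,v);r/=np.linalg.norm(r)
    for s in np.arange(1.0,1.3,.0005):
        x=e+r*s
        if np.linalg.norm(x[:2]-post)<.0752: 
            print(u,v,x,np.degrees(np.arctan2(*(post-x[:2])[::-1]))); break
    m=[ (np.linalg.norm((e+r*s)[:2]-post),s) for s in np.arange(.8,1.4,.001)]; print(min(m))
# scene: head top edges (z=lens+.025)
for z in (.195,.2):
  for a in [(75,190),(200,168),(75,280),(212,285)]: print(z,a,onz(ps,180+a[0]/4,330+a[1]/4,z))
im,d,p=load('scene0');P=cloud(d,p)
S=P[370:405,198:235].reshape(-1,3);S=S[(S[:,2]>.15)&(S[:,2]<.23)];print(np.median(S[:,2]),np.percentile(S[:,2],[20,80]))
E
```

```text
396.2 169.4 [ 0.5643 -0.3273  0.1701] -40.14368572602384
(np.float64(0.030593178045429856), np.float64(1.3640000000000005))
394.4 167.6 [ 0.5681 -0.3226  0.1764] -44.76306470339245
(np.float64(0.02476741422983691), np.float64(1.3620000000000005))
395.6 169.4 [ 0.5654 -0.3257  0.1704] -41.610748453719175
(np.float64(0.028816294227566465), np.float64(1.3640000000000005))
0.195 (75, 190) [ 0.5606 -0.3611  0.195 ]
0.195 (200, 168) [ 0.5993 -0.3175  0.195 ]
0.195 (75, 280) [ 0.593  -0.3906  0.195 ]
0.195 (212, 285) [ 0.6439 -0.3544  0.195 ]
0.2 (75, 190) [ 0.5632 -0.3622  0.2   ]
0.2 (200, 168) [ 0.6016 -0.3188  0.2   ]
0.2 (75, 280) [ 0.5954 -0.3914  0.2   ]
0.2 (212, 285) [ 0.6459 -0.3554  0.2   ]
0.19551661947159726 [0.1896 0.1975]
```

Lens is about (0.565,-0.326,0.171), with yaw about -41°. Both cameras agree on the post, at 75 mm. I'll bring the wrist camera over for a closer look at the lens on the way.

Emit:
{"name": "jog_arm", "arguments": {"deltas": [[[0, 0, 3.25], [1.55, 4.8, 0.4], 0], [[0, 0, 3.25], [1.55, 4.8, 0.4], 0], [[0, 0, 3.25], [1.55, 4.8, 0.4], 0], [[0, 0, 3.25], [1.55, 4.8, 0.4], 0], [[0, 0, 3.25], [1.55, 4.8, 0.4], 0], [[0, 0, 3.25], [1.55, 4.8, 0.4], 0], [[0, 0, 3.25], [1.55, 4.8, 0.4], 0], [[0, 0, 3.25], [1.55, 4.8, 0.4], 0], [[-5.3, -6, 0], [0, 0, 0], 0], [[-5.3, -6, 0], [0, 0, 0], 0], [[-5.3, -6, 0], [0, 0, 0], 0], [[-5.3, -6, 0], [0, 0, 0], 0], [[-5.3, -6, 0], [0, 0, 0], 0], [[0, 0, 0], [0, 0, 0], 0], [[0, 0, 0], [0, 0, 0], 0]]}}

```text
time: 2.02
position: [0.3687, -0.1979, 0.2876]
eef_rot: [2.31, 1.041, 0.322]
wrist_force: [-0.7, 0.1, 1.1]
gripper_width: 1.001
```

```bash
python3 - <<'E'
from h import *
im,d,p=shot('wrist','w1'); s=arm.read_state(); print(s['joint_pos'],s['position'],p['eye'],s['time'])
E
```

```text
[ 0.95431784 -0.0998851  -0.70279858  2.40462186  0.77792425  0.33721135
 -1.16918743] [ 0.3689709  -0.19785028  0.28769585] [ 0.36909362 -0.08799785  0.38282577] 2.075
```

View pics/w1.png

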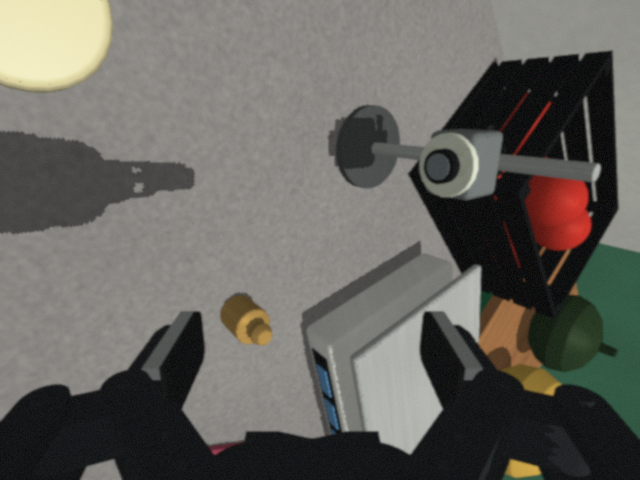

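The wrist image shows the lens at about (438,165), with the white ring around (449,165) and the post top at (596,172). Taking an enlarged crop.

```bash
python3 - <<'E'
from h import *
crop('w1','c5',400,110,520,220,6)
E
```

```text
(no output)
```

View pics/c5.png

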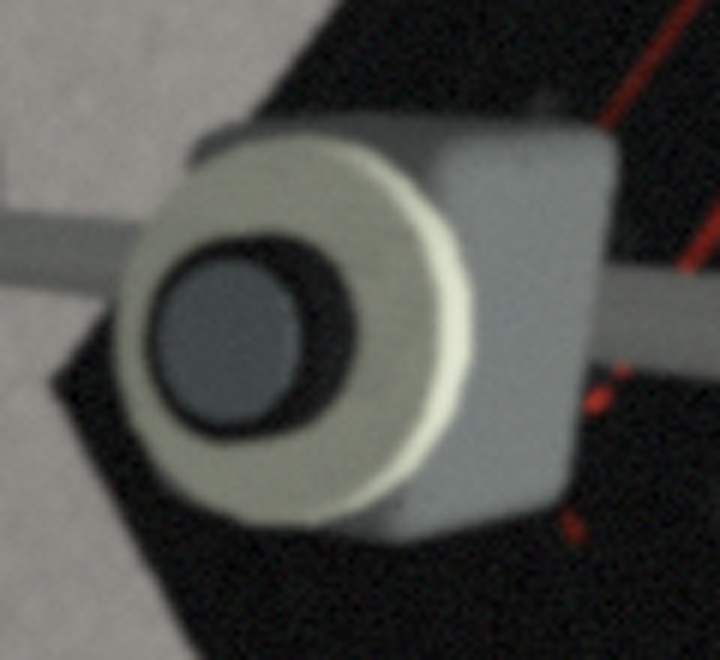

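```bash
python3 - <<'E'
from h import *
np.set_printoptions(precision=4,suppress=True)
ps,pd=load('scene0')[2],load('side0')[2]
im,d,p=load('w1');P=cloud(d,p)
print('lens tri',tri((p,438.2,166.8),(pd,396.2,169.4)))
print('ring tri',tri((p,446.3,165),(pd,394.4,167.6)))
print('posttop tri',tri((p,596,172),(pd,350+197/5,110+83/5),(ps,180+113/4,330+218/4)))
print('posttop z',onz(p,596,172,.272))
v,u=np.indices(d.shape)
g=((u-438.2)**2+(v-166.8)**2<9**2);print('glass depth pt',np.median(P[g],0))
rr=np.hypot((u-446.3)/27.,(v-165)/32.5);
g=(rr<.93)&(np.hypot(u-440,v-166.5)>23)&(u<470)
Q=P[g]
for i in range(5):
    c=Q.mean(0);w,V=np.linalg.eigh(np.cov((Q-c).T));n=V[:,0];e=abs((Q-c)@n);Q=Q[e<2.5*e.std()]
n=n*np.sign(n[0]);print('ring plane',n,c,len(Q),e.std(),'yaw',np.degrees(np.arctan2(n[1],n[0])),'elev',np.degrees(np.arcsin(n[2])))
# intersect ring centre ray with plane, and glass
e0,r=ray(p,446.3,165);print('ringc',e0+r*(((c-e0)@n)/(r@n)))
for a in [(-.7,),(-.7156,)]:pass
E
```

```text
lens tri (array([ 0.5624, -0.3234,  0.1721]), [np.float64(4.062778012434533e-06), np.float64(4.062778012701167e-06)])
ring tri (array([ 0.5723, -0.3313,  0.1718]), [np.float64(5.689810330499424e-05), np.float64(5.689810330495237e-05)])
posttop tri (array([ 0.6211, -0.3747,  0.27  ]), [np.float64(0.0008013677072679755), np.float64(0.0006441809723788109), np.float64(0.0005100435588400256)])
posttop z [ 0.6183 -0.3706  0.272 ]
glass depth pt [ 0.5626 -0.3235  0.1723]
ring plane [ 0.7577 -0.6526 -0.0008] [ 0.5736 -0.3276  0.1838] 300 0.00014128212548556875 yaw -40.73638612834191 elev -0.048185082079363346
ringc [ 0.5713 -0.3301  0.1728]
```

Emit:
{"name": "jog_arm", "arguments": {"deltas": [[[5.3, 6, 0], [0, 0, 1], 0], [[5.3, 6, 0], [0, 0, 1], 0], [[5.3, 6, 0], [0, 0, 1], 0], [[5.3, 6, 0], [0, 0, 1], 0], [[5.3, 6, 0], [0, 0, 1], 0], [[0, 0, 5.15], [1.9, 4.6, 0.4], 0], [[0, 0, 5.15], [1.9, 4.6, 0.4], 0], [[0, 0, 5.15], [1.9, 4.6, 0.4], 0], [[0, 0, 5.15], [1.9, 4.6, 0.4], 0], [[0, 0, 5.15], [1.9, 4.6, 0.3], 0], [[0, 0, 5.15], [1.9, 4.6, 0.3], 0], [[0, 0, 5.15], [1.9, 4.6, 0.3], 0], [[0, 0, 5.15], [1.9, 4.6, 0.3], 0], [[0, 0, 5.15], [1.9, 4.6, 0.3], 0], [[0, 0, 0], [0, 0, 0], 0], [[0, 0, 0], [0, 0, 0], 0]]}}

```text
time: 4.08
position: [0.5381, 0.2113, 0.3647]
eef_rot: [2.106, 2.3, -0.035]
wrist_force: [0.0, -0.9, -0.1]
gripper_width: 0.999
```

```bash
python3 - <<'E'
from h import *
np.set_printoptions(precision=4,suppress=True)
im,d,p=shot('wrist','w2'); s=arm.read_state(); print(s['joint_pos'],s['position'],p['eye'],s['time']); print(R.from_rotvec(s['eef_rot']).as_matrix())
P=cloud(d,p); hsv=cv2.cvtColor(im,cv2.COLOR_BGR2HSV)
m=(hsv[...,0]>18)&(hsv[...,0]<32)&(hsv[...,1]>140)&(P[...,2]>.22)&(P[...,2]<.3)&(d>0)
Q=P[m];top=Q[Q[:,2]>np.percentile(Q[:,2],95)-.004]
print(m.sum(),len(top),np.median(top,0),cv2.minAreaRect(top[:,:2].astype(np.float32)*1000),Q.min(0),Q.max(0))
E
```

```text
[ 0.0527  0.4421 -0.7913  1.4117  0.3391  1.4367 -0.6548] [0.5382 0.2105 0.3649] [0.5305 0.2959 0.4823] 4.125
[[-0.0867  0.9962  0.0024]
 [ 0.9957  0.0867 -0.0328]
 [-0.0328 -0.0005 -0.9995]]
4399 4088 [0.5385 0.2234 0.2592] ((538.967529296875, 217.35816955566406), (17.352304458618164, 105.9417724609375), 4.543118953704834) [0.5261 0.1642 0.2413] [0.5519 0.2709 0.2619]
```

View pics/w2.png

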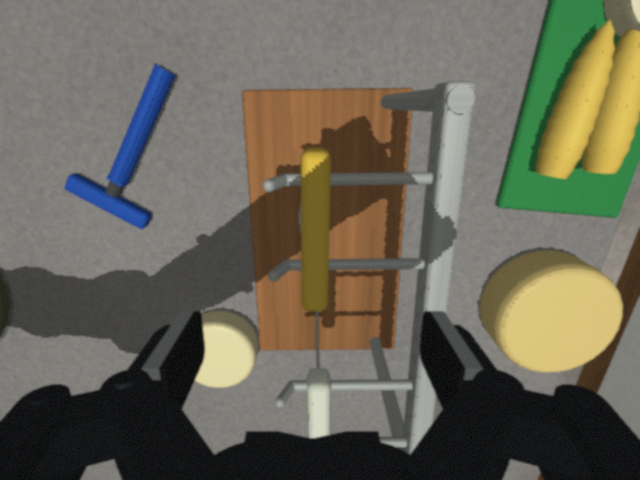

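```bash
python3 - <<'E'
from h import *
np.set_printoptions(precision=4,suppress=True)
im,d,p=load('w2');P=cloud(d,p); hsv=cv2.cvtColor(im,cv2.COLOR_BGR2HSV)
m=(hsv[...,0]>18)&(hsv[...,0]<32)&(hsv[...,1]>140)&(P[...,2]>.255)&(P[...,2]<.265)
Q=P[m];c=(Q[:,:2].min(0)+Q[:,:2].max(0))/2
# edges by y-slices
ys=np.arange(.175,.262,.006);mid=[];wd=[]
for y in ys:
    s=Q[abs(Q[:,1]-y)<.003];a,b=np.percentile(s[:,0],[1,99]);mid.append((a+b)/2);wd.append(b-a)
k=np.polyfit(ys,mid,1);print('bar yaw',np.degrees(np.arctan(-k[0])),'x at .217',np.polyval(k,.217),np.mean(wd))
m=(P[...,2]>.24)&(P[...,2]<.25)&(P[...,0]>.595)&(P[...,0]<.68)&(P[...,1]>.0)&(P[...,1]<.36)&(hsv[...,1]<60)
m[:, :425]=0; m[:, 475:]=0; m[300:]=0
Q=P[m];ys=np.arange(Q[:,1].min()+.03,Q[:,1].max()-.01,.01);mid=[];
for y in ys:
    s=Q[abs(Q[:,1]-y)<.005];a,b=np.percentile(s[:,0],[2,98]);mid.append((a+b)/2)
k=np.polyfit(ys,mid,1);print('rack yaw',np.degrees(np.arctan(-k[0])),np.polyval(k,.217),np.polyval(k,.217)-.539,np.std(np.polyval(k,ys)-mid))
E
```

```text
bar yaw 4.864830803243408 x at .217 0.5390486077154988 0.016894725387272515
rack yaw 5.801839406188143 0.625225975419177 0.08622597541917698 6.255463072729067e-05
```

Everything agrees: the bar is at (0.539,0.217), its centre z is 0.248, and the rack bar is 86 mm away. I'll straighten the tool and descend.

Emit:
{"name": "jog_arm", "arguments": {"deltas": [[[1.88, 0.14, 0], [0.1, 0.65, 0], 0], [[0, 0, 0], [0, 0, -1.9], 0], [[0, 0, 0], [0, 0, -1.9], 0], [[0, 0, 0], [0, 0, -1.9], 0], [[0, 0, 0], [0, 0, -1.9], 0], [[0, 0, 0], [0, 0, -1.9], 0], [[0, 0, 0], [0, 0, -1.9], 0], [[0, 0, 0], [0, 0, 0], 0], [[0, 0, 0], [0, 0, 0], 0]]}}

```text
time: 5.25
position: [0.5396, 0.217, 0.2523]
eef_rot: [2.123, 2.313, 0.004]
wrist_force: [-0.2, 1.3, -0.4]
gripper_width: 1.002
```

```bash
python3 - <<'E'
from h import *
np.set_printoptions(precision=4,suppress=True)
s=arm.read_state(); print(s['position'],s['wrist_force']); print(R.from_rotvec(s['eef_rot']).as_matrix())
shot('side','s1');crop('side0' and 's1','c6',190,130,390,330,3);shot('wrist','w3')
E
```

```text
[0.5396 0.217  0.2523] [-0.2164  1.2708 -0.4075]
[[-0.0854  0.9963  0.003 ]
 [ 0.9963  0.0854  0.0005]
 [ 0.0003  0.003  -1.    ]]
```

View pics/c6.png

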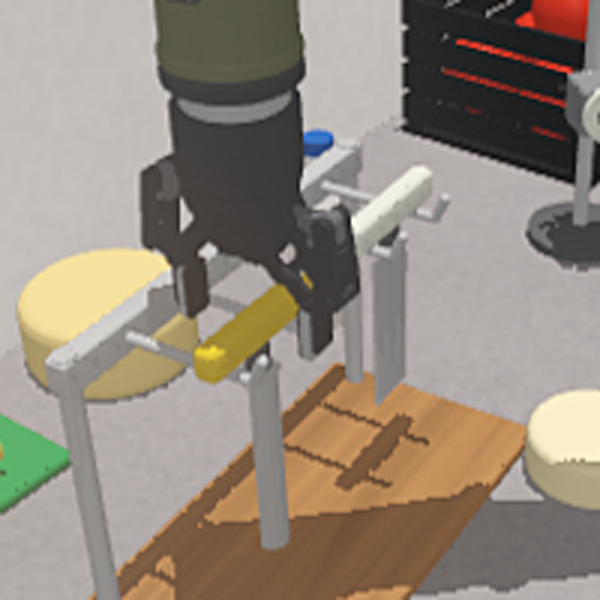

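View pics/w3.png

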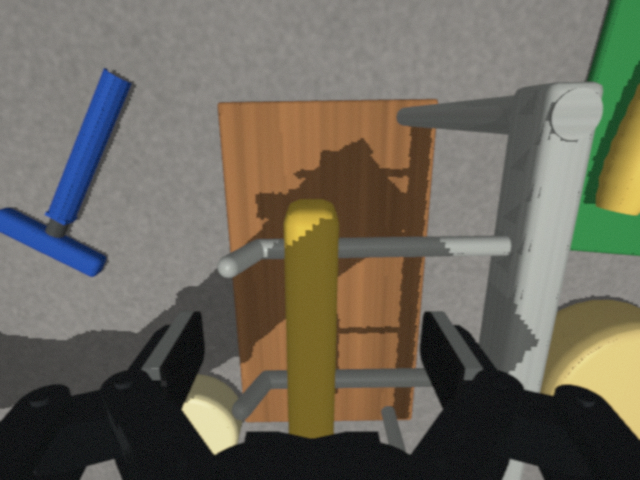

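The bar, at column 311 in the wrist view, is centred between the pads and nothing else is near them. Closing.

Emit:
{"name": "jog_arm", "arguments": {"deltas": [[[0, 0, 0], [0, 0, 0], 1], [[0, 0, 0], [0, 0, 0], 1], [[0, 0, 0], [0, 0, 0], 1], [[0, 0, 0], [0, 0, 0], 1], [[0, 0, 0], [0, 0, 0], 1], [[0, 0, 0], [0, 0, 0], 1], [[0, 0, 0], [0, 0, 0], 1], [[0, 0, 0], [0, 0, 0], 1], [[0, 0, 0], [0, 0, 0], 1], [[0, 0, 0], [0, 0, 0], 1]]}}

```text
time: 6.6
position: [0.5392, 0.2173, 0.2515]
eef_rot: [2.122, 2.314, 0.002]
wrist_force: [-2.0, -0.7, 3.4]
gripper_width: 0.199
```

Width is 17 mm, so it has the bar. Lift, then draw out along the rack's -x.

Emit:
{"name": "jog_arm", "arguments": {"deltas": [[[0, 0, 0], [0, 0, 0.6], 1], [[0, 0, 0], [0, 0, 0.8], 1], [[0, 0, 0], [0, 0, 0.9], 1], [[0, 0, 0], [0, 0, 0.9], 1], [[0, 0, 0], [0, 0, 0.9], 1], [[0, 0, 0], [0, 0, 0.9], 1], [[0, 0, 0], [0, 0, 0], 1], [[0, 0, 0], [0, 0, 0], 1]]}}

```text
time: 7.6
position: [0.5391, 0.2171, 0.3012]
eef_rot: [2.122, 2.314, 0.001]
wrist_force: [-0.3, -0.3, -3.0]
gripper_width: 0.199
```

```bash
python3 - <<'E'
from h import *
s=arm.read_state(); print(s['position'],s['wrist_force'],s['gripper_width'])
shot('side','s2');crop('s2','c7',190,110,390,310,3)
E
```

```text
[0.53913925 0.21711884 0.30119206] [-0.28224803 -0.28716575 -3.03002659] 0.1985090632105002
```

View pics/c7.png

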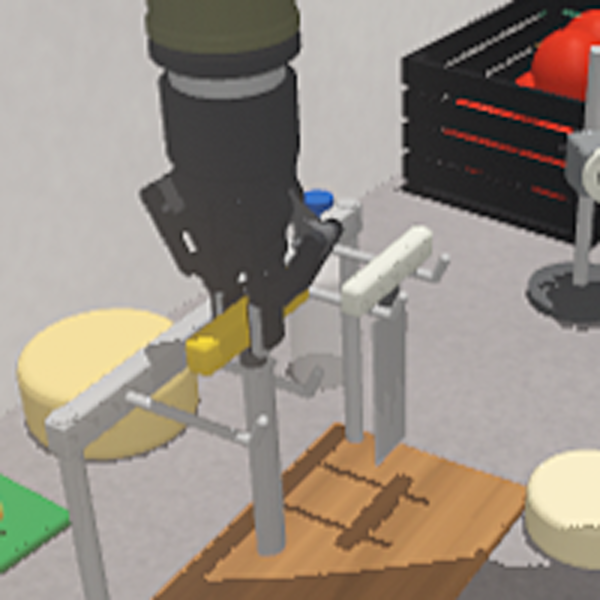

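It is lifted clear and hanging straight. Drawing out, then swinging to a point short of the camera.

Emit:
{"name": "jog_arm", "arguments": {"deltas": [[[0, 0, 0], [-1.5, -0.15, 0], 1], [[0, 0, 0], [-2.1, -0.21, 0], 1], [[0, 0, 0], [-2.1, -0.21, 0], 1], [[0, 0, 0], [-2.1, -0.21, 0], 1], [[0, 0, 0], [-2.1, -0.21, 0], 1], [[0, 0, 0], [-2.1, -0.21, 0], 1], [[0, 0, 0], [0, 0, 0], 1], [[0, 0, 0], [0, 0, 0], 1]]}}

```text
time: 8.65
position: [0.4194, 0.2051, 0.3015]
eef_rot: [2.122, 2.313, 0.003]
wrist_force: [-0.3, 0.1, -2.3]
gripper_width: 0.202
```

Emit:
{"name": "jog_arm", "arguments": {"deltas": [[[0, 0, -1.9], [0.15, -1.8, 0], 1], [[0, 0, -3.8], [0.3, -3.6, 0], 1], [[0, 0, -3.8], [0.3, -3.6, 0], 1], [[0, 0, -3.8], [0.3, -3.6, 0], 1], [[0, 0, -3.8], [0.3, -3.6, 0], 1], [[0, 0, -3.8], [0.3, -3.6, 0], 1], [[0, 0, -3.8], [0.3, -3.6, 0], 1], [[0, 0, -3.8], [0.3, -3.6, 0], 1], [[0, 0, -3.8], [0.3, -3.6, 0], 1], [[0, 0, -3.8], [0.3, -3.6, 0], 1], [[0, 0, -3.8], [0.3, -3.6, 0], 1], [[0, 0, -3.8], [0.3, -3.6, 0], 1], [[0, 0, -1.9], [0.3, -2.3, 0], 1], [[0, 0, 0], [0, 0, 0], 1], [[0, 0, 0], [0, 0, 0], 1]]}}

```text
time: 10.52
position: [0.4568, -0.2308, 0.3013]
eef_rot: [2.853, 1.313, 0.001]
wrist_force: [-0.1, 0.6, -2.0]
gripper_width: 0.2
```

```bash
python3 - <<'E'
from h import *
np.set_printoptions(precision=4,suppress=True)
s=arm.read_state(); print(s['time'],s['position'],s['wrist_force'],s['gripper_width'],s['joint_pos']);print(R.from_rotvec(s['eef_rot']).as_matrix())
shot('side','s3');shot('scene','sc3');shot('wrist','w4')
E
```

```text
10.525 [ 0.4568 -0.2308  0.3013] [-0.054   0.6245 -1.9583] 0.2001513580534633 [ 0.7807  0.3119 -0.4947  1.7104  0.1603  1.1582 -0.4661]
[[ 0.6502  0.7597  0.001 ]
 [ 0.7597 -0.6502 -0.0009]
 [ 0.      0.0013 -1.    ]]
```

View pics/s3.png

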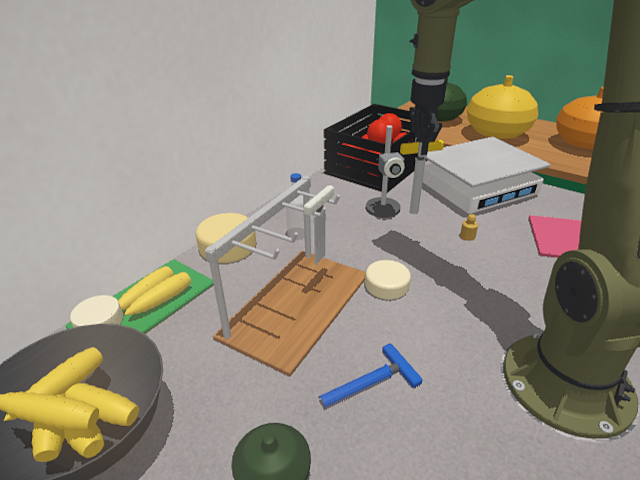

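View pics/sc3.png

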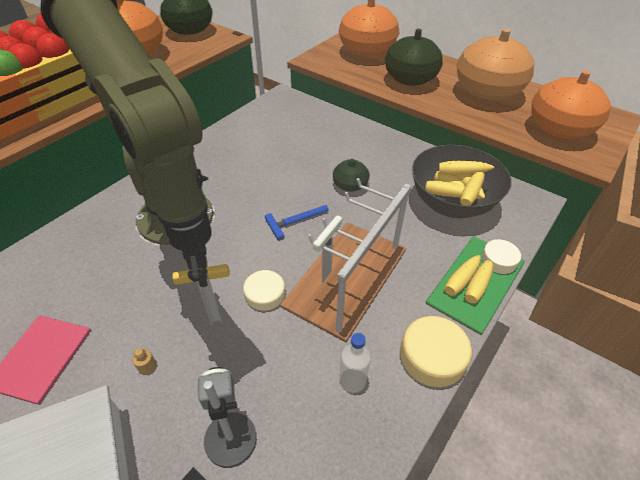

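View pics/w4.png

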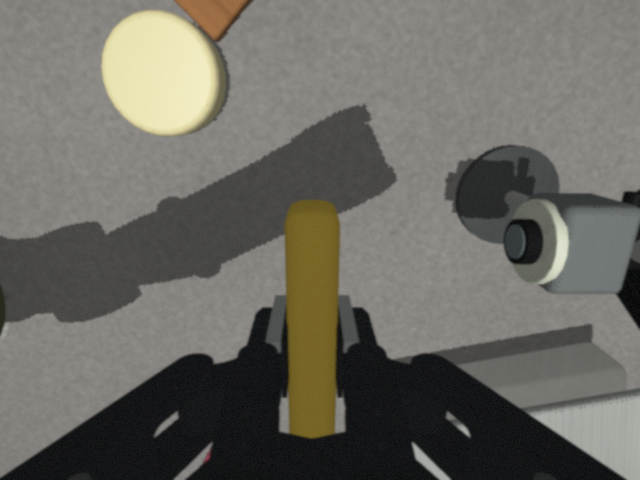

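The trier hangs in the gripper with the groove towards the camera. The rack and scraper are unchanged. Next I'll measure the bar and blade pose in hand.

```bash
cat > meas.py <<'E'
from h import *
import sys
np.set_printoptions(precision=4,suppress=True)
s=arm.read_state();t=s['position'];print('tcp',t)
a=R.from_rotvec(s['eef_rot']).as_matrix()
for tag in sys.argv[1:]:
    im,d,p=load(tag);P=cloud(d,p);hsv=cv2.cvtColor(im,cv2.COLOR_BGR2HSV)
    L=(P-t)@a  # tool frame coords: x along bar, y jaw(trier x), z down
    m=(hsv[...,0]>18)&(hsv[...,0]<32)&(hsv[...,1]>120)&(abs(L[...,0])<.08)&(abs(L[...,1])<.03)&(abs(L[...,2])<.05)
    Q=L[m];print(tag,'bar n',len(Q),'x',np.percentile(Q[:,0],[1,99]),'y',np.percentile(Q[:,1],[2,98]),'z',np.percentile(Q[:,2],[2,98]))
    if len(Q)>50:
        k=np.polyfit(Q[:,0],Q[:,1],1)[0];T=Q[Q[:,2]<np.percentile(Q[:,2],5)+.008];print('  yaw-ish deg',np.degrees(np.arctan(k)),'slope top',np.degrees(np.arctan(np.polyfit(T[:,0],T[:,2],1)[0])))
    m=(abs(L[...,0])<.03)&(abs(L[...,1])<.03)&(L[...,2]>.05)&(L[...,2]<.2)&(hsv[...,1]<60)
    Q=L[m];print('  blade n',len(Q),'z',Q[:,2].min() if len(Q) else 0,Q[:,2].max() if len(Q) else 0)
    if len(Q)>50:
        zs=np.arange(.06,.17,.01);c=[];w=[]
        # silhouette centreline: project along view direction
        v,u=np.nonzero(m)
        for z in zs:
            S=Q[abs(Q[:,2]-z)<.005]
            if len(S)<4: continue
            c.append([z,*((np.percentile(S[:,:2],3,0)+np.percentile(S[:,:2],97,0))/2),*np.ptp(S[:,:2],axis=0)])
        c=np.array(c);print(c[::3])
        print('  tilt deg x,y per z',np.degrees(np.arctan(np.polyfit(c[:,0],c[:,1],1)[0])),np.degrees(np.arctan(np.polyfit(c[:,0],c[:,2],1)[0])))
E
python3 meas.py s3 sc3 w4; python3 - <<'E'
from h import *
crop('s3','c8',370,120,460,220,6)
E
```

```text
tcp [ 0.4569 -0.2306  0.3016]
s3 bar n 337 x [-0.0495  0.0545] y [-0.0123  0.0059] z [-0.0081  0.0141]
  yaw-ish deg 1.1724704459383979 slope top -0.052264016564885225
  blade n 445 z 0.051124870133103704 0.18659841298586496
[[ 0.06    0.0028 -0.0072  0.0212  0.0142]
 [ 0.09    0.0014 -0.0082  0.024   0.0173]
 [ 0.12    0.0031 -0.0079  0.0201  0.0129]
 [ 0.15    0.0019 -0.0074  0.0235  0.0127]]
  tilt deg x,y per z 0.10944017731252222 0.24578766628297535
sc3 bar n 440 x [-0.0537  0.0493] y [-0.0046  0.0112] z [-0.0108  0.0103]
  yaw-ish deg 0.5449279228436019 slope top -0.02080508855906276
  blade n 412 z 0.05080953667282556 0.18736807979754988
[[ 0.06   -0.0019 -0.0041  0.0243  0.0119]
 [ 0.09   -0.0019 -0.0046  0.0249  0.0137]
 [ 0.12   -0.0018 -0.0049  0.0239  0.0125]
 [ 0.15   -0.0022 -0.0054  0.0224  0.0142]]
  tilt deg x,y per z 0.1249896671342119 -0.3996095808001058
w4 bar n 11615 x [-0.033   0.0529] y [-0.0095  0.0072] z [-0.009   0.0024]
  yaw-ish deg -0.01329142187324045 slope top 0.4143492089992047
  blade n 0 z 0 0
```

View pics/c8.png

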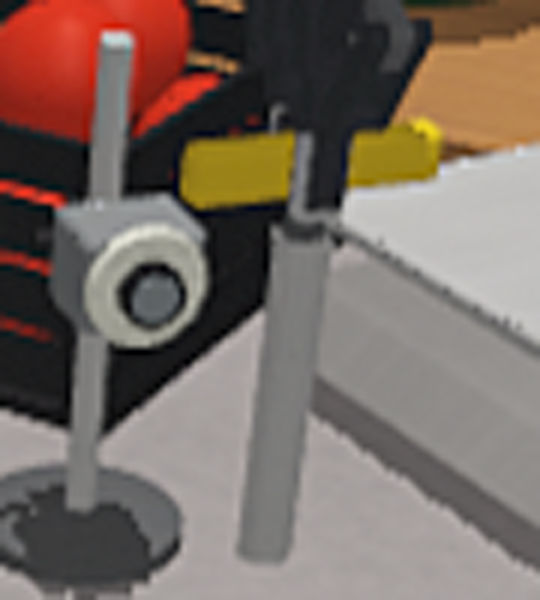

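Blade tilt is under 0.4° and the bar is centred in the pads. The last shift is about (3.0,-2.75,-1.9) cm.

Emit:
{"name": "jog_arm", "arguments": {"deltas": [[[0, 0, 0], [0, 0, -0.6], 1], [[0, 0, 0], [0, 0, -0.6], 1], [[0, 0, 0], [0, 0, -0.67], 1], [[0, 0, 0], [0.5, -0.45, 0], 1], [[0, 0, 0], [0.5, -0.5, 0], 1], [[0, 0, 0], [0.5, -0.45, 0], 1], [[0, 0, 0], [0.5, -0.45, 0], 1], [[0, 0, 0], [0.5, -0.45, 0], 1], [[0, 0, 0], [0.5, -0.45, 0], 1], [[0, 0, 0], [0, 0, 0], 1], [[0, 0, 0], [0, 0, 0], 1], [[0, 0, 0], [0, 0, 0], 1]]}}

```text
time: 12.18
position: [0.4866, -0.2591, 0.2828]
eef_rot: [2.852, 1.311, 0.0]
wrist_force: [-0.2, 0.1, -1.8]
gripper_width: 0.202
```

```bash
python3 - <<'E'
from h import *
s=arm.read_state(); print(s['time'],s['position'],s['wrist_force'],s['gripper_width']);print(R.from_rotvec(s['eef_rot']).as_matrix())
shot('side','s4');shot('scene','sc4');shot('wrist','w5')
crop('s4','c9',360,110,450,210,6);crop('sc4','c10',150,240,270,400,4)
E
python3 meas.py s4 sc4 w5
```

```text
12.175 [ 0.48662075 -0.25906127  0.28278157] [-0.18410802  0.12276311 -1.81967509] 0.20217167519556006
[[ 6.51092765e-01  7.58997257e-01  1.17271285e-03]
 [ 7.58997877e-01 -6.51090403e-01 -1.87342939e-03]
 [-6.58385685e-04  2.10986289e-03 -9.99997558e-01]]
tcp [ 0.4866 -0.2592  0.2828]
s4 bar n 308 x [-0.0499  0.0548] y [-0.0127  0.0041] z [-0.0084  0.0138]
  yaw-ish deg 1.1629648643871 slope top 0.06013392017059078
  blade n 416 z 0.050168245949371 0.1883362725018858
[[ 0.06    0.0027 -0.0072  0.023   0.0124]
 [ 0.09    0.0027 -0.0087  0.0218  0.0169]
 [ 0.12    0.0019 -0.0076  0.0221  0.011 ]
 [ 0.15    0.0023 -0.0086  0.023   0.0149]]
  tilt deg x,y per z -0.017798162340662612 -0.16356410291976986
sc4 bar n 445 x [-0.0535  0.0496] y [-0.0046  0.0106] z [-0.0107  0.0096]
  yaw-ish deg 0.40401925352810525 slope top 0.1509425412485138
  blade n 390 z 0.050383260550153804 0.18601109334627142
[[ 0.06   -0.0019 -0.003   0.0236  0.0121]
 [ 0.09   -0.002  -0.0043  0.0235  0.0142]
 [ 0.12   -0.0021 -0.0051  0.0243  0.0139]
 [ 0.15   -0.0032 -0.0046  0.0234  0.014 ]]
  tilt deg x,y per z 0.09854016571381677 -0.27370088013872707
w5 bar n 11589 x [-0.0331  0.0529] y [-0.0094  0.0072] z [-0.009   0.0023]
  yaw-ish deg -0.023826825051002205 slope top 0.4457389109581878
  blade n 0 z 0 0
```

View pics/c9.png

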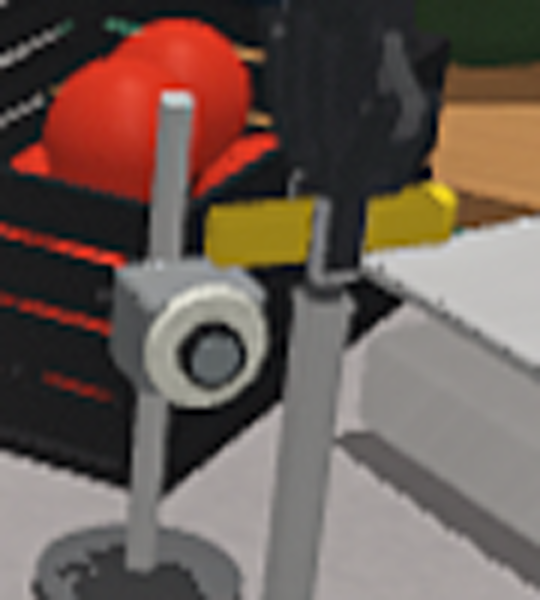

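View pics/c10.png

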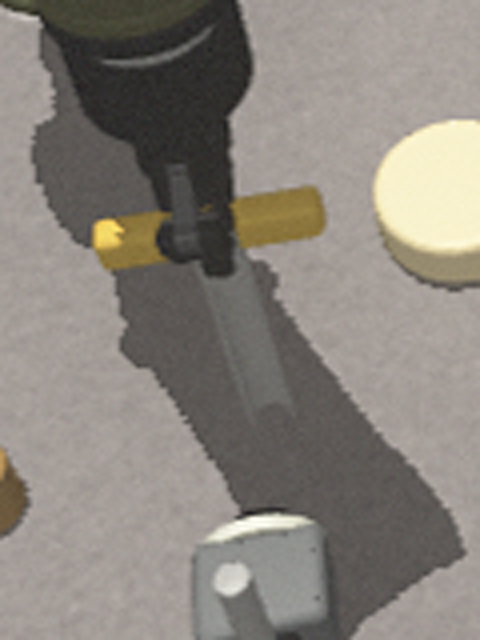

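View pics/w5.png

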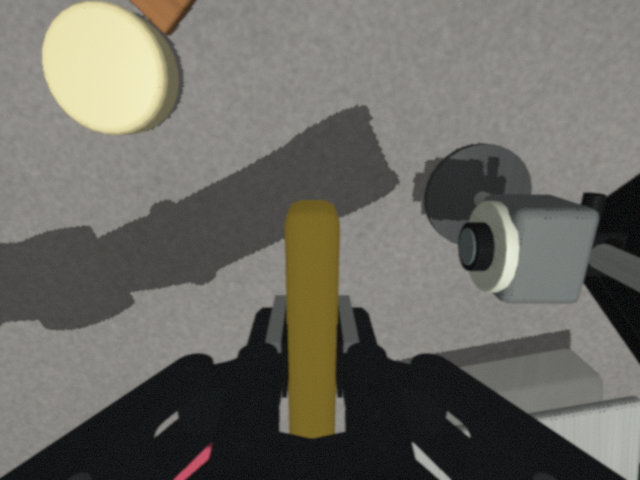

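```bash
python3 - <<'E'
from h import *
np.set_printoptions(precision=4,suppress=True)
crop('w5','c11',440,180,560,310,5)
p1=load('w1')[2];p5=load('w5')[2];pd=load('s4')[2];s=arm.read_state();a=R.from_rotvec(s['eef_rot']).as_matrix()
im,d,p=load('w5');P=cloud(d,p)
for L in [(0.5625,-.3235,.1723),tri((p5,467.5,246.5),(pd,360+216/6,110+357/6))[0],tri((p5,467.5,246.5),(p1,438.2,166.8))[0],np.median(P[243:250,464:471].reshape(-1,3),0)]:
    print(np.array(L),'tool',(np.array(L)-s['position'])@a)
E
```

```text
[ 0.5625 -0.3235  0.1723] tool [0.0006 0.0992 0.1107]
[ 0.5634 -0.3243  0.1712] tool [0.0006 0.1004 0.1119]
[ 0.5633 -0.3244  0.1711] tool [0.0005 0.1004 0.1119]
[ 0.5632 -0.323   0.1727] tool [0.0014 0.0994 0.1103]
```

View pics/c11.png

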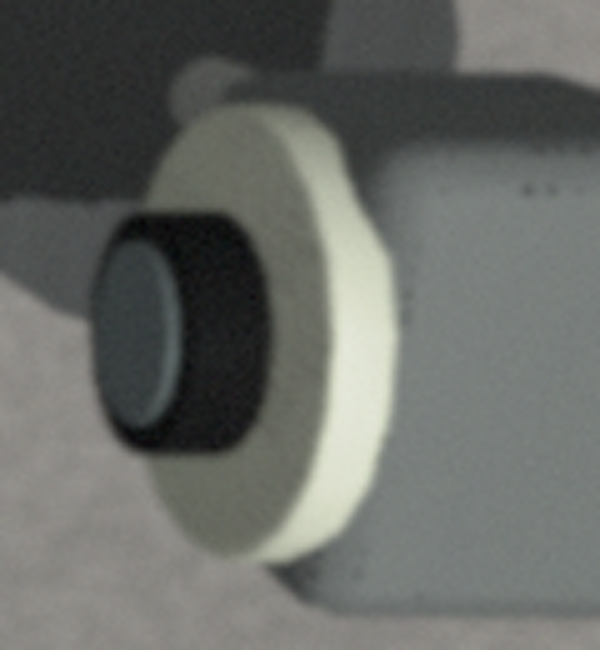

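All estimates put the lens at tool (0.001, 0.100, 0.111) m, against a goal of (0, 0.100, 0.110). Before handing in, I'll confirm it is holding steady.

Emit:
{"name": "jog_arm", "arguments": {"deltas": [[[0, 0, 0], [0, 0, 0], 1], [[0, 0, 0], [0, 0, 0], 1], [[0, 0, 0], [0, 0, 0], 1], [[0, 0, 0], [0, 0, 0], 1]]}}

```text
time: 12.82
position: [0.4867, -0.2593, 0.2827]
eef_rot: [2.853, 1.311, 0.001]
wrist_force: [-0.1, -0.0, -3.0]
gripper_width: 0.197
```

```bash
python3 - <<'E'
from h import *
s=arm.read_state();print(s['time'],s['position'],abs(s['dq']).max(),s['gripper_width'],s['wrist_force']);print(arm.sign_off())
E
```

```text
12.825 [ 0.48674132 -0.2592633   0.28271383] 0.0008407733379509718 0.19689892256901706 [-0.13073985 -0.01153902 -2.95763167]
the job is handed in; nothing more can be done
None
```

I lifted the yellow trier about 5 cm off its fork, drew it straight out of the rack and held it in front of the inspection camera. I handed the job in at 12.8 s, with the arm still holding it.

- **Position:** the middle of the blade is 99–100 mm in front of the lens. It is about 1 mm off sideways and within about 2 mm in height. Four estimates of the lens position agreed to about 1.5 mm.
- **Orientation:** the blade tilts less than 0.5°. The gripper's heading matched the lens direction to about 0.1°, and the scene view shows the open groove facing the camera.
- **Grip and surroundings:** the grip was steady at 17 mm and the wrist felt only a light load. After the trier was drawn out, the overview pictures showed the scraper, the rack and the loose things where they had been. The later close views showed the camera stand unmoved.
- **Disagreements:** the scene camera put the grip bar about 6 mm off in y from the side and wrist cameras, so I used the wrist reading. The side camera alone suggested about 1° of bar twist, which the wrist camera did not show (0.0°).

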